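# Turn a filter mount glass-down onto the inspection window

## Robot

A 6-joint arm with a two-finger parallel gripper is mounted at the origin on the work surface. World frame = base frame: x ahead of the robot, y to its left, z up, the work surface at z = 0. Lengths are in m, angles in rad, forces in N, time in s.
With the tool pointing down it reaches from about 0.35 to 0.85 m from the base axis. Payload 8.1 kg.
Tool frame: the origin (TCP) lies at the very end of the fingers, on their centre line; the grasp point (between the pads) lies 19 mm behind it (pinch_z is the distance from the TCP to the grasp point, in m); z points along the fingers, y is the direction in which the jaws open and shut (so a half turn about z gives the same grasp; the last joint's range is limited). The gripper opens to 93 mm and grips with 3 to 60 N. Pads are 15 mm wide; open, the fingers measure 128 mm over their backs; the gripper's body (75 mm by 188 mm) begins 65 mm behind the grasp point.
Start: joints at [-1.371, 0.13, 1.488, -0, 1.523, -0.085], TCP at [0.169, -0.576, 0.219] pointing down, gripper open.
Joint ranges: [-2.96, 2.96], [-0.89, 2.26], [0.02, 2.5], [-1.34, 4.48], [0, 2.73], [-2.66, 2.66]. Speed limits (rad/s): [2.39, 2.39, 2.79, 3.14, 3.14, 3.14].

## Interface

Orientations are given as a rotation vector (axis times angle).
In Python, from plant import * gives the robot as it stands.
- The arm moves only by the tool move_arm, never from a script. Its argument "series" is a list of rows, each a list of 7 numbers: the shift along the tool's x, y, z each as a share of 10 cm, from -1 to 1, then the turn, a rotation vector about the tool's x, y, z each as a share of 180 degrees, from -1 to 1, then the opening, from -1 (shut) to 1 (fully open). In form: [[dx, dy, dz, rx, ry, rz, jaw], ...]. A call has 1 to 8 rows; each row is the pose to reach, as a shift and turn from the pose commanded when the call began, along the tool's axes at that moment, turning the shorter way round; what a row does not reach only later rows make up. A row lasts 1/10 s, in which the tool goes at most 50 mm and 8.59 degrees, less where a joint would pass 70% of its speed; a pose out of reach is approached as far as the arm can. A call with a number of a shift or a turn outside -1 to 1 is refused whole. A call with a gripper value outside its range is refused whole. The fingers move at their own pace and stop on an object; "squeeze" is the grip in N (left out, the last holds). Time passes only in rows, so rows that repeat a pose let the fingers close. It gives the time, the measured TCP pose, the force and the opening at its end, in the units of the state.
- read_state(): the state, without advancing time (a new reading comes with each control period).
- read_camera(name): name is "scene" or "top"; returns a dict with "frame" (480x640x3 uint8, red, green, blue), "K" (3x3 intrinsics, pixels), "rvec" (rotation vector, rad) and "tvec" (3), from world to camera coordinates, as OpenCV has them. Camera axes: x right, y down, z forward; pixel columns grow to the right and rows downward; lengths in m; the calibration is good to about 2 mm. A picture is of the moment at which its call begins. There is no depth.
- close_job(): hands the job in, once; it reports no verdict.
The state is a dict: "t": time; "q": joint angles; "dq": joint speeds; "joint_torque": joint torques, N m; "tool_pos": TCP position; "orientation": TCP orientation; "force": force on the tool from outside, world axes, zero at the start; "wrist_torque": the same for the moment, N m; "opening": finger opening in m.
Only numpy, scipy, OpenCV 4.12 (cv2) and the standard library are available. Lean on these libraries where they do the work, as an engineer would, in place of code of your own. Each camera call takes 0.05 s, during which the arm holds its last target.

## Task

On the microscopy bench, pick up the small rectangular filter mount with a single glass window (not the long one with two windows, not the round one) and seat it, glass up, flat in the pocket of the open hinged flipper plate. Let go of it, then take the flipper by its handle bar and swing it all the way over, so that the mount drops glass-down and lies flat in the fixed nest. Leave the flipper closed over the nest and let go.

Things in the scene. Friction and masses are not known exactly. Their poses are not given: they have to be found in the camera images.
- mount_center (a point): Centre (half-way up) of the mount to turn: aluminium block 52 (x) x 40 (y) x 20 mm (z), 0.1 kg, one round 32 mm glass window in its +z face; starts on the bench, glass up. A half turn about z makes no difference. Bystanders 100 mm or more away, centre to centre: a long mount (92 x 40 mm, two windows) and a round one (48 mm), both 20 mm high. Two small bottles stand at the far right.
- pocket (a point): Centre of the flipper pocket's floor, moves with the flipper. Open: 50 mm above the bench, z up, x parallel to the hinge, y from hinge to handle. Inside 74 (x) by 58 mm (y): the mount's 52 mm goes along x; seated, its centre is 10 mm above. Fence 10 mm high (9 mm on the hinge side); its x sides have 34 mm gaps mid-way for fingers holding the mount across its 52 mm.
- nest (a point): Centre of the fixed nest's floor (white round window), across the hinge from the open pocket; 26 mm above the bench. z up, x parallel to the hinge, y towards it. Inside 74 (x) by 58 mm (y), fence 11 mm high or less. Hinge line: 39 mm from here in +y and 24 mm higher (50 mm above the bench). The mount lying here has its centre 10 mm above this point; the closed plate is 24 mm above it.
- handle (a point): Middle of the flipper's handle: round steel bar, 10 mm thick, 66 mm long, parallel to the hinge, 125 mm from its line; moves with the flipper. 50 mm above the bench both open and closed, 175 mm at the top of its arc. 45 mm free between bar and plate for a finger. The bar turns between gripper pads, so the gripper can point down through the whole swing. Axes as the pocket's.
- flipper (a joint): Flipper angle, rad: 0 = open, flat, pocket up (the start); 3.14 = swung fully over, upside down above the nest, against its stop. The stiff hinge holds it about where it is left; moving it takes 1 to 4 N at the handle. Past about 1.5 rad the mount tips out into the nest by itself; a steady swing in 3 to 6 s suits.
There are look-alikes about, which are no part of the job. Of the things that look like the part that bears pocket, the larger one is meant.

How it is judged:
On the way:
1. the mount lies glass up, flat in the pocket of the open flipper, let go (x of mount_center in the frame of pocket between -0.014 and 0.014 m and y of mount_center in the frame of pocket between -0.014 and 0.014 m and z of mount_center in the frame of pocket between 0.005 and 0.014 m and angle between mount_center's own z axis and vertical below 0.17 rad and value of joint flipper below 0.15 rad and contact force between the fingers and mount below 0.1 N), for 0.2 s.
At the end, for the whole second after the job is handed in: The mount lies at rest glass-down in the fixed nest, its centre within 14 mm of the nest's centre along x and along y and 6 to 14 mm above the nest floor, flat within 10 degrees; the flipper is swung over to more than 2.97 rad and at rest (x of mount_center in the frame of nest between -0.014 and 0.014 m and y of mount_center in the frame of nest between -0.014 and 0.014 m and z of mount_center in the frame of nest between 0.006 and 0.014 m and angle between mount_center's own z axis and vertical above 2.97 rad and value of joint flipper above 2.97 rad and velocity of joint flipper between -0.05 and 0.05 rad/s); the robot touches nothing.
It also fails if it takes over 58 s, if anything falls off the work surface, if the arm or the gripper's body presses on something with over 40 N, if the wrist force passes 120 N, or if a joint passes its speed limit or range.

## Working session

There is one attempt and no reset: what is moved stays moved. The work goes in short steps, Python scripts to look and compute and a tool call to move; the robot and the scene stay as the last step left them, time stands still between calls to the robot, and variables do not carry over. Pictures are saved under pics/ and viewed, and the job is handed in when it is done.

Besides the shell and the picture viewer there is one more tool, called after ">>>" as name([rows], argument=value, ...), one row to a line, values as JSON. move_arm: Moves the arm, as the interface text tells. Shift numbers are shares of 10 cm and turn numbers shares of 180 degrees, none past 1 either way. Its arguments: {"type":"object","properties":{"series":{"type":"array","items":{"type":"array","items":{"type":"number"}}},"squeeze":{"type":"number"}},"required":["series"]}

```bash
ls; mkdir -p pics; cat > h.py <<'E'
from plant import *
import numpy as np, cv2
def cam(n):
    c=read_camera(n); c['R']=cv2.Rodrigues(np.array(c['rvec'],float))[0]; c['t']=np.array(c['tvec'],float).ravel(); c['K']=np.array(c['K'],float); return c
def ray(c,u,v,z):
    d=c['R'].T@np.linalg.inv(c['K'])@np.array([u,v,1.]); o=-c['R'].T@c['t']
    return o+d*(z-o[2])/d[2]
def proj(c,p):
    q=c['K']@(c['R']@np.array(p,float)+c['t']); return q[:2]/q[2]
E
python3 - <<'E'
from h import *
import pickle
s=read_state(); print(s)
for n in ("top","scene"):
    c=cam(n); cv2.imwrite(f"pics/{n}0.png",c['frame'][:,:,::-1]); pickle.dump(c,open(n+'0.pkl','wb'))
    print(n,-c['R'].T@c['t'],c['K'].tolist(),c['R'][2])
E
```

```text
pics
{'t': 0.0, 'q': array([-1.37143790e+00,  1.31132724e-01,  1.48924054e+00,  8.17423201e-06,
        1.52301448e+00, -8.53954747e-02]), 'dq': array([-1.17890407e-03, -7.21199424e-05,  9.07455182e-04, -1.21733005e-03,
        6.59622591e-04, -4.31001046e-04]), 'joint_torque': array([-2.70712117e-03, -5.59845150e+01, -4.91765749e+01,  7.65643129e-02,
        3.55360564e-02, -1.29096138e-04]), 'tool_pos': array([ 0.16846909, -0.57528272,  0.21762572]), 'orientation': array([-3.10803007e+00, -4.45525739e-01,  1.47696642e-04]), 'force': array([ 0.12358237, -0.03568379,  0.26285677]), 'wrist_torque': array([ 0.03778146, -0.03511975,  0.0119909 ]), 'opening': 0.09311733582635318}
top [0.38813107 0.00300801 1.00050404] [[535.9799156966599, 0.0, 315.70844388835957], [0.0, 535.9799156966599, 236.41972472983383], [0.0, 0.0, 1.0]] [ 0.09700396 -0.00240292 -0.99528109]
scene [ 0.88349005 -0.48567751  0.81949773] [[615.7425948376987, 0.0, 319.0132032602792], [0.0, 615.7425948376987, 239.40544669802412], [0.0, 0.0, 1.0]] [-0.4014512   0.50468109 -0.76428655]
```

View pics/top0.png

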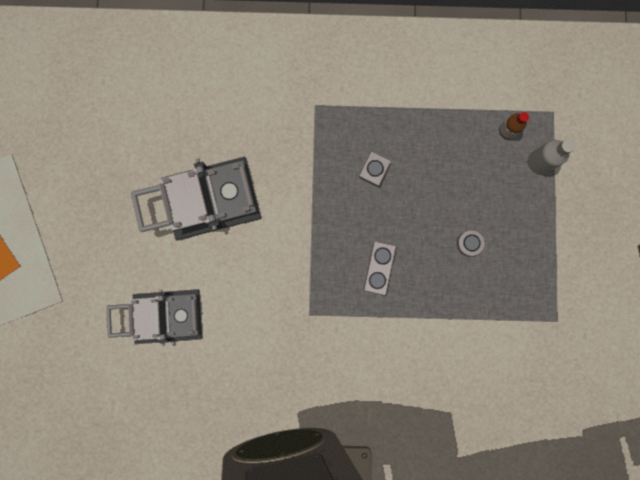

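View pics/scene0.png

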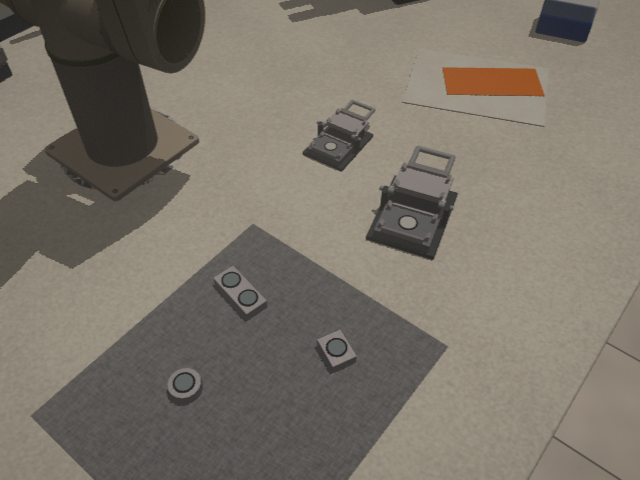

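```bash
python3 - <<'E'
import cv2,pickle
c=pickle.load(open('top0.pkl','rb'));f=c['frame'][:,:,::-1]
a=cv2.resize(f[150:250,125:270],None,fx=5.5,fy=5.5,interpolation=cv2.INTER_CUBIC);cv2.imwrite('pics/c1.png',a)
a=cv2.resize(f[145:195,350:400],None,fx=10,fy=10,interpolation=cv2.INTER_CUBIC);cv2.imwrite('pics/c2.png',a)
c=pickle.load(open('scene0.pkl','rb'));f=c['frame'][:,:,::-1]
a=cv2.resize(f[140:260,360:465],None,fx=5,fy=5,interpolation=cv2.INTER_CUBIC);cv2.imwrite('pics/c3.png',a)
E
```

```text
(no output)
```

View pics/c1.png

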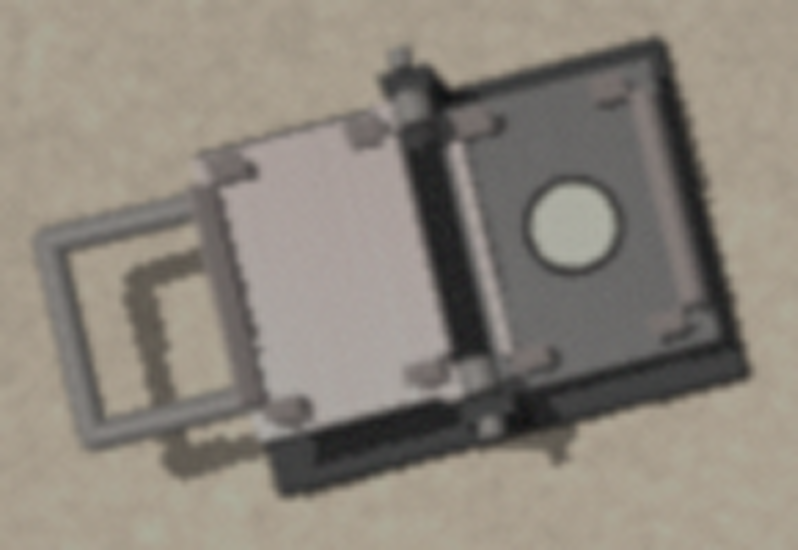

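View pics/c2.png

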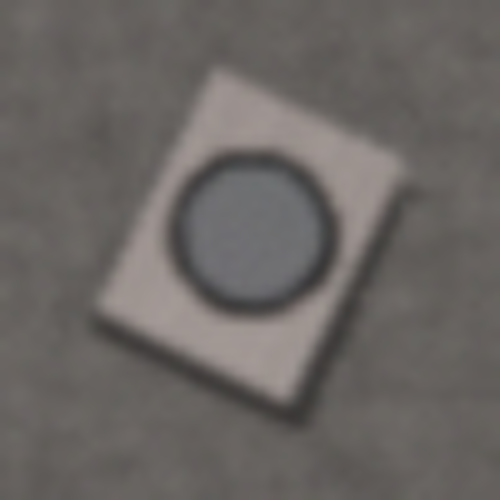

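View pics/c3.png

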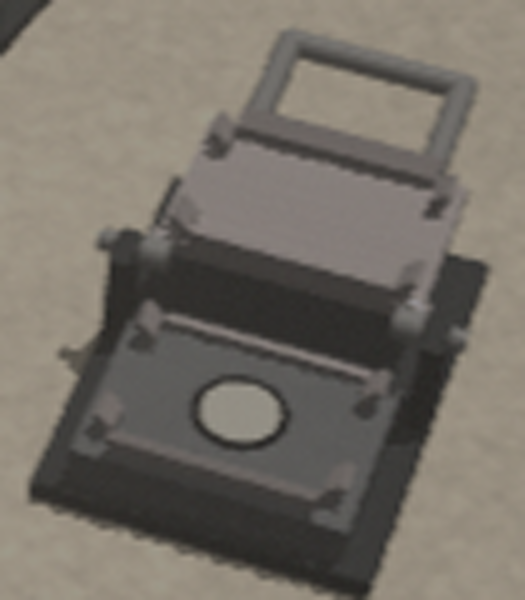

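```bash
python3 - <<'E'
from h import *
import pickle
T=pickle.load(open('top0.pkl','rb'));S=pickle.load(open('scene0.pkl','rb'))
def blob(c,box,f,z,name):
    x0,y0,x1,y1=box
    im=c['frame'][y0:y1,x0:x1].astype(float)
    big=cv2.resize(im,None,fx=8,fy=8,interpolation=cv2.INTER_CUBIC)
    m=(f(big)).astype(np.uint8)
    cs,_=cv2.findContours(m,cv2.RETR_EXTERNAL,cv2.CHAIN_APPROX_NONE)
    k=max(cs,key=cv2.contourArea).reshape(-1,2).astype(float)
    k=(k+.5)/8-.5+[x0,y0]
    P=np.array([ray(c,u,v,z)[:2] for u,v in k]).astype(np.float32)*1000
    r=cv2.minAreaRect(P); print(name,r, 'ell',cv2.fitEllipse(P)); return P
br=lambda t:(lambda b:b.mean(2)>t)
for c,box,n in((T,(350,145,400,195),'mount top'),(S,(305,315,365,380),'mount scene')):
    print(c['frame'][box[1]:box[3],box[0]:box[2]].mean(2).max())
    blob(c,box,br(130 if n=='mount top' else 125),0.02,n)
blob(T,(215,176,245,206),br(150),0.026,'nest T')
blob(S,(395,210,422,236),br(140),0.026,'nest S')
def pt(c,s,off,u,v,z): return ray(c,(u+.5)/s-.5+off[0],(v+.5)/s-.5+off[1],z)
a=pt(T,5.5,(125,150),55,240,.05);b=pt(T,5.5,(125,150),98,432,.05)
print('bar T',a,b,(a+b)/2,np.linalg.norm(a-b))
a=pt(S,5,(360,140),288,42,.05);b=pt(S,5,(360,140),467,87,.05)
print('bar S',a,b,(a+b)/2,np.linalg.norm(a-b))
E
```

```text
156.0
mount top ((614.8265991210938, -105.62074279785156), (38.84800720214844, 50.35630798339844), 64.8681869506836) ell ((614.7229614257812, -105.71212005615234), (41.51740264892578, 55.983768463134766), 65.39175415039062)
137.0
mount scene ((624.9829711914062, -109.91960144042969), (37.94589614868164, 25.337080001831055), 66.18630981445312) ell ((623.5836791992188, -109.11570739746094), (33.380611419677734, 39.077552795410156), 157.1539764404297)
nest T ((563.7951049804688, 162.7582550048828), (25.011510848999023, 24.836200714111328), 2.3181886672973633) ell ((563.8087158203125, 162.8782501220703), (25.12094497680664, 25.37767791748047), 89.97871398925781)
nest S ((561.5086669921875, 164.90191650390625), (23.29753875732422, 23.14132308959961), 36.970069885253906) ell ((561.349853515625, 165.1221923828125), (23.564916610717773, 23.727415084838867), 44.43549346923828)
bar T [0.54995788 0.32734298 0.05      ] [0.48742486 0.30974799 0.05      ] [0.51869137 0.31854549 0.05      ] 0.06496123321902285
bar S [0.48292386 0.31203127 0.05      ] [0.54794774 0.33239132 0.05      ] [0.5154358 0.3222113 0.05     ] 0.06813689918673567
```

```bash
cat >> h.py <<'E'
def togo(x,y,z,yaw):
    """yaw deg of tool y axis in world, tool down; gives shift (x100mm) & turn shares in present tool axes"""
    s=read_state(); R=cv2.Rodrigues(np.array(s['orientation'],float))[0]
    ya=np.radians(yaw); yy=np.array([np.cos(ya),np.sin(ya),0]); zz=np.array([0,0,-1.]); xx=np.cross(yy,zz)
    Rt=np.stack([xx,yy,zz],1)
    d=R.T@(np.array([x,y,z])-s['tool_pos'])/0.1
    r=cv2.Rodrigues(R.T@Rt)[0].ravel()/np.pi
    print('t',round(s['t'],2),'pos',s['tool_pos'].round(4),'F',np.round(s['force'],1),'op',round(s['opening'],4),'yaw',np.degrees(np.arctan2(R[1,1],R[0,1])).round(1))
    print('shift',d.round(3),'turn',r.round(3))
E
python3 - <<'E'
from h import *
import pickle
T=pickle.load(open('top0.pkl','rb'));S=pickle.load(open('scene0.pkl','rb'))
x0,y0,x1,y1=305,320,365,380
im=S['frame'][y0:y1,x0:x1,::-1]
cv2.imwrite('pics/c4.png',cv2.resize(im,None,fx=9,fy=9,interpolation=cv2.INTER_CUBIC))
togo(.6145,-.1065,.1,-25)
E
```

```text
t 0.1 pos [ 0.1685 -0.5753  0.2177] F [-0.4  0.2  0.2] op 0.0933 yaw -73.7
shift [ 5.597 -3.244  1.183] turn [-0.   -0.   -0.27]
```

View pics/c4.png

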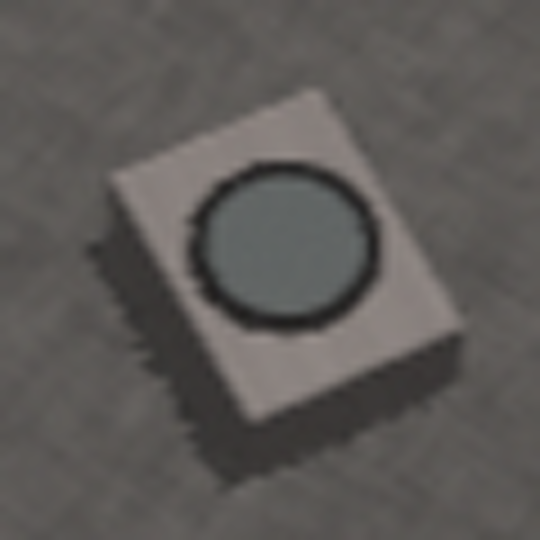

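```bash
python3 - <<'E'
from h import *
import pickle
T=pickle.load(open('top0.pkl','rb'));S=pickle.load(open('scene0.pkl','rb'))
P=[ray(S,(u+.5)/9-.5+305,(v+.5)/9-.5+320,.02)[:2]*1000 for u,v in((318,88),(110,178),(255,420),(463,325))]
print(np.round(P,1),np.mean(P,0),np.degrees(np.arctan2(*(P[0]-P[3])[::-1])))
P=[ray(T,(u+.5)/10-.5+350,(v+.5)/10-.5+145,.02)[:2]*1000 for u,v in((217,65),(408,165),(293,408),(95,310))]
print(np.round(P,1),np.mean(P,0))
E
```

```text
[[ 599.3  -77. ]
 [ 582.9 -112.5]
 [ 629.2 -132.8]
 [ 645.   -98. ]] [ 614.09321815 -105.06563014] 155.3661706974155
[[ 646.6  -98.9]
 [ 628.5 -134.8]
 [ 582.  -114.1]
 [ 599.5  -77. ]] [ 614.16845781 -106.19412356]
```

>>> move_arm([
  [0.4,-0.22,0,0,0,0,1],
  [0.8,-0.44,0,0,0,0,1],
  [1,-0.57,0,0,0,0,1],
])

```text
t: 0.4
tool_pos: [0.2503, -0.4907, 0.218]
orientation: [-3.108, -0.447, -0.001]
force: [0.2, -0.1, 0.5]
opening: 0.0931
```

>>> move_arm([
  [0.4,-0.22,0,0,0,0,1],
  [0.8,-0.44,0,0,0,0,1],
  [1,-0.57,0,0,0,0,1],
])

```text
t: 0.7
tool_pos: [0.3304, -0.4077, 0.2182]
orientation: [-3.108, -0.448, -0.001]
force: [-0.5, 0.5, -0.8]
opening: 0.0933
```

>>> move_arm([
  [0.4,-0.22,0,0,0,0,1],
  [0.8,-0.44,0,0,0,0,1],
  [1,-0.57,0,0,0,0,1],
])

```text
t: 1.0
tool_pos: [0.4102, -0.3248, 0.2183]
orientation: [-3.108, -0.449, -0.001]
force: [-0.8, -0.4, -0.1]
opening: 0.0928
```

>>> move_arm([
  [0.4,-0.22,0,0,0,0,1],
  [0.8,-0.44,0,0,0,0,1],
  [1,-0.57,0,0,0,0,1],
])

```text
t: 1.3
tool_pos: [0.4901, -0.2419, 0.2182]
orientation: [-3.108, -0.449, -0.0]
force: [0.6, 0.1, -0.0]
opening: 0.093
```

>>> move_arm([
  [0.35,-0.22,0,0,0,0,1],
  [0.7,-0.44,0.2,0,0,-0.1,1],
  [0.9,-0.57,0.4,0,0,-0.15,1],
  [1,-0.6,0.6,0,0,-0.2,1],
])

```text
t: 1.7
tool_pos: [0.5686, -0.1564, 0.1575]
orientation: [-2.926, -1.141, -0.0]
force: [-0.2, 0.1, 0.7]
opening: 0.0929
```

```bash
python3 - <<'E'
from h import *
togo(.6145,-.1065,.1,-25)
E
```

```text
t 1.7 pos [ 0.5686 -0.1564  0.1575] F [-0.2  0.1  0.7] op 0.0929 yaw -47.4
shift [ 0.676 -0.056  0.575] turn [-0.    -0.    -0.124]
```

>>> move_arm([
  [0.3,-0.03,0.2,0,0,-0.04,1],
  [0.6,-0.06,0.5,0,0,-0.08,1],
  [0.67,-0.06,0.8,0,0,-0.12,1],
  [0.67,-0.06,0.9,0,0,-0.124,1],
  [0.67,-0.06,0.9,0,0,-0.124,1],
])

```text
t: 2.2
tool_pos: [0.6111, -0.1092, 0.0661]
orientation: [-2.657, -1.669, 0.006]
force: [-1.3, 0.2, -0.5]
opening: 0.0931
```

```bash
python3 - <<'E'
from h import *
togo(.6143,-.1057,.004,-25)
for n,b in(("top",(320,120,430,215)),("scene",(270,270,400,400))):
    c=cam(n);a=c['frame'][b[1]:b[3],b[0]:b[2],::-1].copy()
    s=read_state(); p=proj(c,s['tool_pos'])-b[:2]
    a=cv2.resize(a,None,fx=4,fy=4,interpolation=cv2.INTER_CUBIC);cv2.circle(a,tuple(int(4*q+2) for q in p),3,(0,0,255),1);cv2.imwrite(f'pics/d_{n}.png',a)
E
python3 -c "
import cv2,numpy as np
a=cv2.imread('pics/d_top.png');b=cv2.imread('pics/d_scene.png');b=cv2.resize(b,(380,380))
cv2.imwrite('pics/d.png',np.hstack([cv2.resize(a,(418,380))[:, :],b]))"
```

```text
t 2.2 pos [ 0.6111 -0.1092  0.0661] F [-1.3  0.2 -0.5] op 0.0931 yaw -25.7
shift [0.047 0.017 0.621] turn [-0.002  0.    -0.004]
```

View pics/d.png

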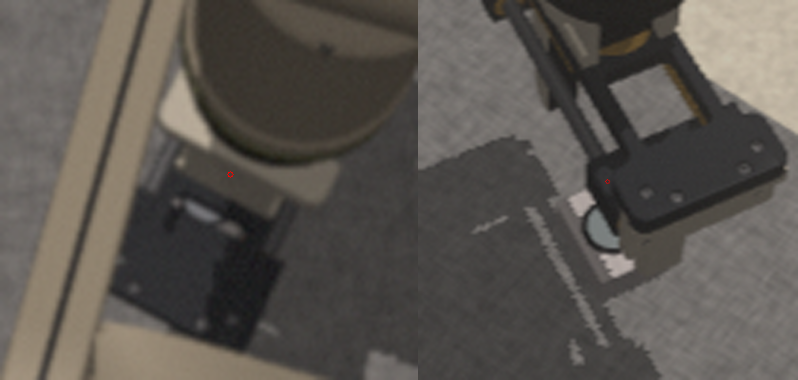

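```bash
python3 - <<'E'
from h import *
togo(.6143,-.1057,.004,-25)
E
```

```text
t 2.3 pos [ 0.6134 -0.1104  0.0698] F [0.  0.1 0.5] op 0.0929 yaw -25.8
shift [ 0.046 -0.013  0.658] turn [ 0.     0.    -0.004]
```

>>> move_arm([
  [0.045,-0.01,0.25,0,0,-0.004,1],
  [0.045,-0.01,0.45,0,0,-0.004,1],
  [0.045,-0.01,0.6,0,0,-0.004,1],
  [0.045,-0.01,0.66,0,0,-0.004,1],
  [0.045,-0.01,0.66,0,0,-0.004,1],
])

```text
t: 2.8
tool_pos: [0.6141, -0.1055, 0.0027]
orientation: [-2.648, -1.689, 0.0]
force: [-1.2, -0.3, 0.6]
opening: 0.0927
```

```bash
python3 - <<'E'
from h import *
c=cam('scene')
cv2.imwrite('pics/e.png',cv2.resize(c['frame'][270:400,270:400,::-1],None,fx=4.5,fy=4.5,interpolation=cv2.INTER_CUBIC))
togo(.6143,-.1057,.004,-25)
E
```

```text
t 2.85 pos [ 0.6147 -0.1055  0.0035] F [0.  0.  0.7] op 0.0926 yaw -24.9
shift [-0.003 -0.003 -0.005] turn [ 0. -0.  0.]
```

View pics/e.png

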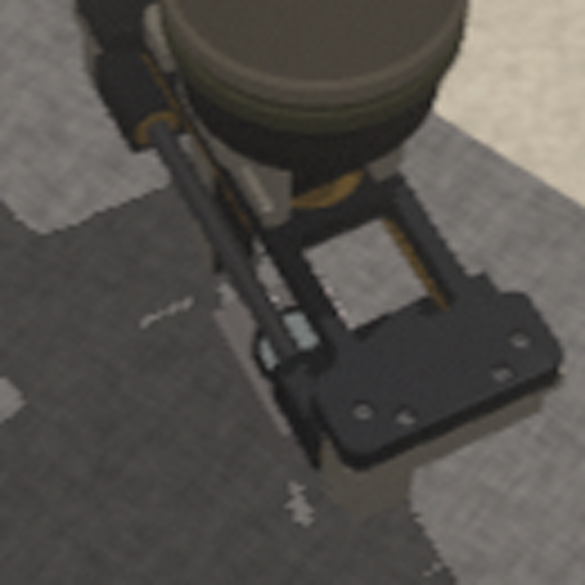

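The gripper straddles the mount, whose glass shows between the fingers at (285,340) in the crop. Closing.

>>> move_arm([
  [0,0,0,0,0,0,-1],
  [0,0,0,0,0,0,-1],
  [0,0,0,0,0,0,-1],
  [0,0,0,0,0,0,-1],
  [0,0,0,0,0,0,-1],
  [0,0,0,0,0,0,-1],
  [0,0,0,0,0,0,-1],
  [0,0,0,0,0,0,-1],
], squeeze=20)

```text
t: 3.65
tool_pos: [0.6144, -0.1051, 0.0027]
orientation: [2.647, 1.691, 0.0]
force: [0.0, 0.3, 0.8]
opening: 0.0518
```

```bash
python3 - <<'E'
from h import *
togo(.5407,.2389,.13,16.3)
E
```

```text
t 3.65 pos [ 0.6144 -0.1051  0.0027] F [0.  0.3 0.8] op 0.0518 yaw -24.9
shift [ 2.812 -2.114 -1.273] turn [ 0.     0.    -0.229]
```

>>> move_arm([
  [0,0,-0.2,0,0,0,-1],
  [0,0,-0.6,0,0,0,-1],
  [0.3,-0.2,-1,0,0,0,-1],
  [0.6,-0.45,-1,0,0,0,-1],
  [1,-0.75,-1,0,0,0,-1],
])

```text
t: 4.15
tool_pos: [0.5895, 0.0172, 0.1051]
orientation: [2.647, 1.687, 0.005]
force: [0.7, 1.1, -1.1]
opening: 0.0519
```

>>> move_arm([
  [0.35,-0.25,-0.2,0,0,0,-1],
  [0.7,-0.5,-0.27,0,0,0,-1],
  [1,-0.75,-0.27,0,0,0,-1],
])

```text
t: 4.45
tool_pos: [0.5627, 0.1416, 0.1314]
orientation: [2.646, 1.691, 0.004]
force: [1.0, 0.1, -1.8]
opening: 0.0517
```

>>> move_arm([
  [0.3,-0.25,0,0,0,-0.04,-1],
  [0.6,-0.45,0,0,0,-0.08,-1],
  [0.75,-0.58,0,0,0,-0.12,-1],
  [0.81,-0.61,0,0,0,-0.16,-1],
  [0.81,-0.61,0,0,0,-0.2,-1],
  [0.81,-0.61,0,0,0,-0.229,-1],
  [0.81,-0.61,0,0,0,-0.229,-1],
])

```text
t: 5.15
tool_pos: [0.5406, 0.2387, 0.1293]
orientation: [-1.88, -2.516, 0.001]
force: [0.7, -0.4, -1.1]
opening: 0.0518
```

```bash
python3 - <<'E'
from h import *
for n,b in(("top",(130,120,270,260)),("scene",(330,110,470,250))):
    c=cam(n);a=c['frame'][b[1]:b[3],b[0]:b[2],::-1].copy()
    a=cv2.resize(a,None,fx=2.85,fy=2.85,interpolation=cv2.INTER_CUBIC);cv2.imwrite(f'pics/f_{n}.png',a)
cv2.imwrite('pics/f.png',np.hstack([cv2.imread('pics/f_top.png'),cv2.imread('pics/f_scene.png')]))
togo(.5407,.2389,.053,16.3)
E
```

```text
t 5.25 pos [0.5408 0.2385 0.1294] F [0.7 0.1 0. ] op 0.0519 yaw 16.2
shift [0.004 0.    0.764] turn [-0.     0.    -0.001]
```

View pics/f.png

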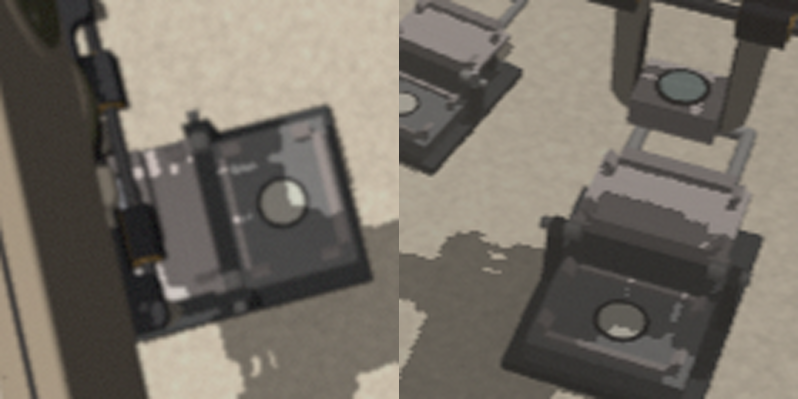

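```bash
python3 - <<'E'
from h import *
import pickle
T=pickle.load(open('top0.pkl','rb'));S=pickle.load(open('scene0.pkl','rb'))
def pt(c,s,off,u,v,z): return ray(c,(u+.5)/s-.5+off[0],(v+.5)/s-.5+off[1],z)
print(np.array([pt(T,5.5,(125,150),*q,.057) for q in((230,165),(368,130),(290,410),(430,375))]).round(4).tolist(),pt(T,5.5,(125,150),329.5,270,.057),pt(S,5,(360,140),314,206,.057))
E
```

```text
[[0.5749, 0.2697, 0.057], [0.5876, 0.2256, 0.057], [0.4954, 0.2462, 0.057], [0.508, 0.2017, 0.057]] [0.54133363 0.23578507 0.057     ] [0.54076619 0.23739582 0.057     ]
```

>>> move_arm([
  [0.01,0,0.2,0,0,0,-1],
  [0,0,0.4,0,0,0,-1],
  [-0.01,0,0.55,0,0,0,-1],
  [-0.01,0,0.65,0,0,0,-1],
  [-0.01,0,0.7,0,0,0,-1],
  [-0.01,0,0.73,0,0,0,-1],
  [-0.01,0,0.73,0,0,0,-1],
])

```text
t: 5.95
tool_pos: [0.5415, 0.2377, 0.0568]
orientation: [1.883, 2.515, 0.0]
force: [-0.1, 0.7, -1.3]
opening: 0.0518
```

```bash
python3 - <<'E'
from h import *
togo(.5409,.238,.053,16.3)
b=(360,140,460,240)
c=cam('scene');a=c['frame'][b[1]:b[3],b[0]:b[2],::-1].copy()
cv2.imwrite(f'pics/g.png',cv2.resize(a,None,fx=5.5,fy=5.5,interpolation=cv2.INTER_CUBIC))
E
```

```text
t 5.95 pos [0.5415 0.2377 0.0568] F [-0.1  0.7 -1.3] op 0.0518 yaw 16.3
shift [ 0.004 -0.004  0.038] turn [ 0. -0.  0.]
```

View pics/g.png

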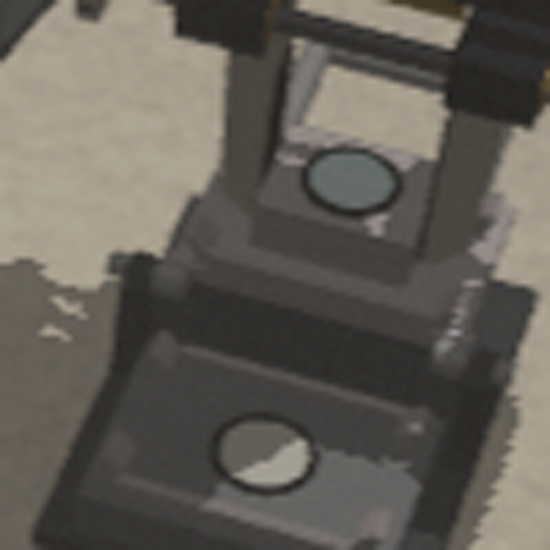

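>>> move_arm([
  [0,0,0.02,0,0,0,-1],
  [0,0,0.04,0,0,0,-1],
  [0,0,0.04,0,0,0,-1],
])

```text
t: 6.3
tool_pos: [0.5414, 0.2377, 0.0528]
orientation: [1.883, 2.515, 0.001]
force: [0.1, 0.0, -0.4]
opening: 0.0518
```

>>> move_arm([
  [0,0,0,0,0,0,0.45],
  [0,0,0,0,0,0,0.45],
  [0,0,0,0,0,0,0.45],
  [0,0,0,0,0,0,0.45],
  [0,0,0,0,0,0,0.45],
  [0,0,0,0,0,0,0.45],
])

```text
t: 6.9
tool_pos: [0.5413, 0.2376, 0.0527]
orientation: [1.883, 2.515, 0.0]
force: [1.1, 1.0, -0.8]
opening: 0.0676
```

```bash
python3 - <<'E'
from h import *
togo(.5409,.238,.053,16.3)
E
```

```text
t 6.9 pos [0.5413 0.2376 0.0527] F [ 1.1  1.  -0.8] op 0.0676 yaw 16.4
shift [ 0.005 -0.002 -0.003] turn [0. 0. 0.]
```

>>> move_arm([
  [0,0,-0.2,0,0,0,0.45],
  [0,0,-0.6,0,0,0,0.45],
  [0,0,-1,0,0,0,0.45],
])

```text
t: 7.2
tool_pos: [0.5402, 0.2373, 0.1527]
orientation: [-1.882, -2.514, 0.003]
force: [0.4, -0.0, 0.7]
opening: 0.0674
```

>>> move_arm([
  [0.2,0,0,0,0,-0.04,-0.2],
  [0.4,0,0,0,0,-0.08,-0.2],
  [0.6,0,0,0,0,-0.13,-0.2],
  [0.8,0,0,0,0,-0.17,-0.2],
  [0.86,0,0,0,0,-0.22,-0.2],
  [0.86,0,0,0,0,-0.26,-0.2],
  [0.86,0,0,0,0,-0.31,-0.2],
  [0.86,0,0,0,0,-0.35,-0.2],
])

```text
t: 8.0
tool_pos: [0.5169, 0.3203, 0.1525]
orientation: [-0.281, -3.129, 0.0]
force: [-0.4, 0.0, 0.1]
opening: 0.037
```

```bash
python3 - <<'E'
from h import *
togo(.517,.3195,.1,106.3)
for n,b in(("top",(130,120,270,260)),("scene",(330,110,470,250))):
    c=cam(n);a=c['frame'][b[1]:b[3],b[0]:b[2],::-1].copy()
    a=cv2.resize(a,None,fx=2.85,fy=2.85,interpolation=cv2.INTER_CUBIC);cv2.imwrite(f'pics/f_{n}.png',a)
cv2.imwrite('pics/i.png',np.hstack([cv2.imread('pics/f_top.png'),cv2.imread('pics/f_scene.png')]))
E
```

```text
t 8.0 pos [0.5169 0.3203 0.1525] F [-0.4  0.   0.1] op 0.037 yaw 79.7
shift [-0.003 -0.007  0.525] turn [-0.    -0.    -0.148]
```

View pics/i.png

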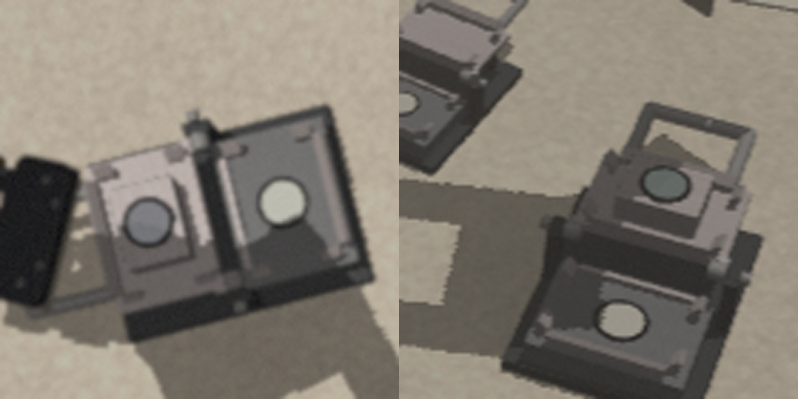

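```bash
python3 - <<'E'
from h import *
import pickle
T=pickle.load(open('top0.pkl','rb'));S=pickle.load(open('scene0.pkl','rb'))
w=[ray(T,148.5/2.85-.5+130,221.5/2.85-.5+120,.07),ray(S,(267.5)/2.85-.5+330,184.5/2.85-.5+110,.07)]
y=np.array([-.2807,.9598,0]);x=np.array([.9598,.2807,0])
for p in w: d=p-[.541,.2375,0.07]; print(p.round(4),d@x,d@y)
E
```

```text
[0.5417 0.2378 0.07  ] 0.0007309741282867739 7.576879024411191e-05
[0.5391 0.24   0.07  ] -0.0011243432657625932 0.0029215486468994576
```

>>> move_arm([
  [0,0,0,0,0,-0.04,-0.2],
  [0,0,0,0,0,-0.08,-0.2],
  [0,0,0.15,0,0,-0.12,-0.2],
  [0,0,0.3,0,0,-0.148,-0.2],
  [0,-0.01,0.5,0,0,-0.148,-0.2],
  [0,-0.01,0.6,0,0,-0.148,-0.2],
  [0,-0.01,0.65,0,0,-0.148,-0.2],
])

```text
t: 8.8
tool_pos: [0.5161, 0.3188, 0.0863]
orientation: [0.433, -3.11, 0.001]
force: [0.5, -0.8, -0.1]
opening: 0.0375
```

```bash
python3 - <<'E'
from h import *
b=(330,90,470,230)
c=cam('scene');a=c['frame'][b[1]:b[3],b[0]:b[2],::-1].copy()
cv2.imwrite(f'pics/j.png',cv2.resize(a,None,fx=4.2,fy=4.2,interpolation=cv2.INTER_CUBIC))
togo(.517,.3197,.031,106.3)
E
```

```text
t 8.85 pos [0.5161 0.3188 0.0862] F [ 0.4 -1.3 -0.6] op 0.0372 yaw 105.9
shift [-0.012  0.007  0.552] turn [-0.    -0.001 -0.002]
```

View pics/j.png

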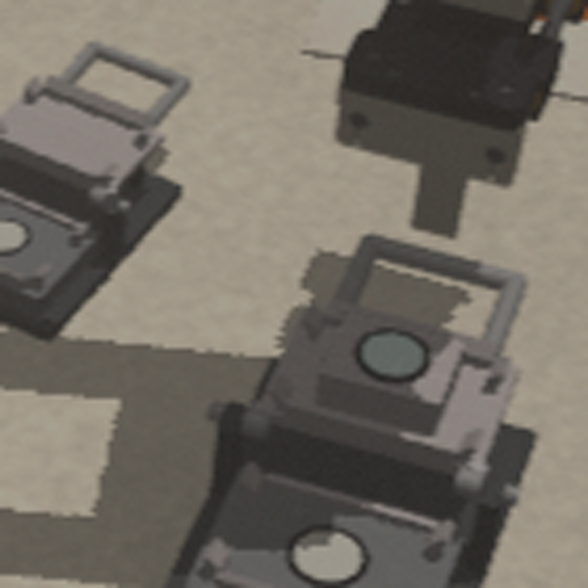

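>>> move_arm([
  [-0.01,0.01,0.15,0,0,0,-0.2],
  [-0.01,0.01,0.25,0,0,0,-0.2],
  [-0.01,0.01,0.35,0,0,0,-0.2],
  [-0.01,0.01,0.45,0,0,0,-0.2],
  [-0.01,0.01,0.55,0,0,0,-0.2],
  [-0.01,0.01,0.55,0,0,0,-0.2],
])

```text
t: 9.45
tool_pos: [0.5162, 0.3197, 0.0304]
orientation: [0.437, -3.108, 0.002]
force: [-0.3, 0.6, -0.5]
opening: 0.037
```

```bash
python3 - <<'E'
from h import *
b=(330,90,470,230)
c=cam('scene');a=c['frame'][b[1]:b[3],b[0]:b[2],::-1].copy()
cv2.imwrite(f'pics/k.png',cv2.resize(a,None,fx=4.2,fy=4.2,interpolation=cv2.INTER_CUBIC))
togo(.517,.3197,.031,106.3)
E
```

```text
t 9.5 pos [0.5168 0.32   0.0315] F [-0.2 -0.9 -0.3] op 0.0374 yaw 106.0
shift [-0.002 -0.004  0.005] turn [-0.    -0.001 -0.002]
```

View pics/k.png

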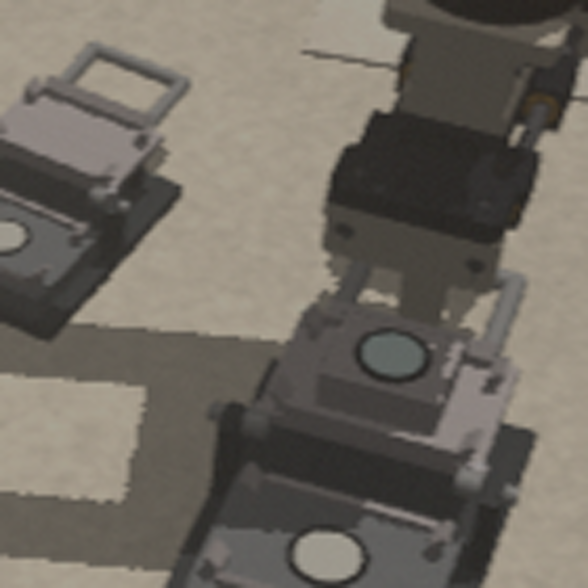

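The inner finger at (420,300) is between bar and plate. Closing on the bar.

>>> move_arm([
  [0,0,0,0,0,0,-1],
  [0,0,0,0,0,0,-1],
  [0,0,0,0,0,0,-1],
  [0,0,0,0,0,0,-1],
  [0,0,0,0,0,0,-1],
  [0,0,0,0,0,0,-1],
], squeeze=15)

```text
t: 10.1
tool_pos: [0.518, 0.32, 0.0331]
orientation: [-0.437, 3.11, -0.001]
force: [1.6, -3.4, 3.2]
opening: 0.0092
```

```bash
python3 - <<'E'
from h import *
togo(.517,.3197,.031,106.3); s=read_state(); print(s['q'].round(3))
# swing waypoints, tool frame: y along +106 (away from hinge), z down; cumulative [dy,dz] in shares
for k in range(0,41):
    a=np.pi*k/40; print(k,round(a,2),(1.25*(np.cos(a)-1)).round(3),(-1.25*np.sin(a)).round(3))
E
```

```text
t 10.1 pos [0.518  0.32   0.0331] F [ 1.6 -3.4  3.2] op 0.0092 yaw 106.0
shift [ 0.01  -0.     0.021] turn [-0.     0.    -0.002]
[ 4.700e-01  3.130e-01  1.631e+00 -1.000e-03  1.198e+00 -1.380e+00]
0 0.0 0.0 -0.0
1 0.08 -0.004 -0.098
2 0.16 -0.015 -0.196
3 0.24 -0.035 -0.292
4 0.31 -0.061 -0.386
5 0.39 -0.095 -0.478
6 0.47 -0.136 -0.567
7 0.55 -0.184 -0.653
8 0.63 -0.239 -0.735
9 0.71 -0.299 -0.812
10 0.79 -0.366 -0.884
11 0.86 -0.438 -0.951
12 0.94 -0.515 -1.011
13 1.02 -0.597 -1.066
14 1.1 -0.683 -1.114
15 1.18 -0.772 -1.155
16 1.26 -0.864 -1.189
17 1.34 -0.958 -1.215
18 1.41 -1.054 -1.235
19 1.49 -1.152 -1.246
20 1.57 -1.25 -1.25
21 1.65 -1.348 -1.246
22 1.73 -1.446 -1.235
23 1.81 -1.542 -1.215
24 1.88 -1.636 -1.189
25 1.96 -1.728 -1.155
26 2.04 -1.817 -1.114
27 2.12 -1.903 -1.066
28 2.2 -1.985 -1.011
29 2.28 -2.062 -0.951
30 2.36 -2.134 -0.884
31 2.43 -2.201 -0.812
32 2.51 -2.261 -0.735
33 2.59 -2.316 -0.653
34 2.67 -2.364 -0.567
35 2.75 -2.405 -0.478
36 2.83 -2.439 -0.386
37 2.91 -2.465 -0.292
38 2.98 -2.485 -0.196
39 3.06 -2.496 -0.098
40 3.14 -2.5 -0.0
```

>>> move_arm([
  [0,0,-0.1,0,0,0,-1],
  [0,-0.015,-0.2,0,0,0,-1],
  [0,-0.035,-0.29,0,0,0,-1],
  [0,-0.06,-0.385,0,0,0,-1],
  [0,-0.095,-0.48,0,0,0,-1],
  [0,-0.135,-0.565,0,0,0,-1],
  [0,-0.185,-0.655,0,0,0,-1],
  [0,-0.24,-0.735,0,0,0,-1],
])

```text
t: 10.9
tool_pos: [0.5241, 0.2979, 0.1074]
orientation: [-0.438, 3.11, 0.003]
force: [1.2, 4.7, -0.4]
opening: 0.0093
```

```bash
python3 - <<'E'
from h import *
togo(.517+.0281*.239,.3197-.0960*.239,.031+.0735,106.3)
# next call increments
for k in range(9,17):
    a=np.pi*k/40;b=np.pi*8/40; print((1.25*(np.cos(a)-np.cos(b))).round(3),(-1.25*(np.sin(a)-np.sin(b))).round(3))
E
```

```text
t 10.9 pos [0.5241 0.2979 0.1074] F [ 1.2  4.7 -0.4] op 0.0093 yaw 106.0
shift [ 0.007 -0.01   0.029] turn [ 0.001  0.    -0.002]
-0.061 -0.077
-0.127 -0.149
-0.199 -0.216
-0.277 -0.277
-0.358 -0.331
-0.444 -0.379
-0.533 -0.42
-0.625 -0.454
```

>>> move_arm([
  [0,-0.06,-0.075,0,0,0,-1],
  [0,-0.125,-0.15,0,0,0,-1],
  [0,-0.2,-0.215,0,0,0,-1],
  [0,-0.275,-0.275,0,0,0,-1],
  [0,-0.36,-0.33,0,0,0,-1],
  [0,-0.445,-0.38,0,0,0,-1],
  [0,-0.535,-0.42,0,0,0,-1],
  [0,-0.625,-0.455,0,0,0,-1],
])

```text
t: 11.7
tool_pos: [0.5416, 0.2381, 0.1539]
orientation: [-0.438, 3.109, 0.003]
force: [-0.7, 3.8, 2.3]
opening: 0.0092
```

>>> move_arm([
  [0,-0.095,-0.025,0,0,0,-1],
  [0,-0.19,-0.045,0,0,0,-1],
  [0,-0.29,-0.055,0,0,0,-1],
  [0,-0.385,-0.06,0,0,0,-1],
  [0,-0.485,-0.055,0,0,0,-1],
  [0,-0.58,-0.045,0,0,0,-1],
  [0,-0.68,-0.025,0,0,0,-1],
  [0,-0.77,0,0,0,0,-1],
])

```text
t: 12.5
tool_pos: [0.5631, 0.1624, 0.1514]
orientation: [-0.437, 3.111, -0.0]
force: [5.2, 3.8, 2.6]
opening: 0.0094
```

```bash
python3 - <<'E'
from h import *
togo(.517+.0281*1.636,.3197-.0960*1.636,.031+.1189,106.3)
for k in range(25,33):
    a=np.pi*k/40;b=np.pi*24/40; print((1.25*(np.cos(a)-np.cos(b))).round(3),(-1.25*(np.sin(a)-np.sin(b))).round(3))
for k in range(33,41):
    a=np.pi*k/40;b=np.pi*32/40; print((1.25*(np.cos(a)-np.cos(b))).round(3),(-1.25*(np.sin(a)-np.sin(b))).round(3))
E
```

```text
t 12.5 pos [0.5631 0.1624 0.1514] F [5.2 3.8 2.6] op 0.0094 yaw 106.0
shift [0.    0.003 0.015] turn [-0.     0.    -0.002]
-0.092 0.034
-0.181 0.075
-0.267 0.123
-0.348 0.178
-0.426 0.238
-0.498 0.305
-0.564 0.377
-0.625 0.454
-0.055 0.082
-0.102 0.167
-0.144 0.256
-0.178 0.348
-0.204 0.443
-0.223 0.539
-0.235 0.637
-0.239 0.735
```

```bash
python3 - <<'E'
from h import *
b=(340,90,480,260)
c=cam('scene');a=c['frame'][b[1]:b[3],b[0]:b[2],::-1].copy()
cv2.imwrite(f'pics/l.png',cv2.resize(a,None,fx=3.5,fy=3.5,interpolation=cv2.INTER_CUBIC))
E
```

```text
(no output)
```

View pics/l.png

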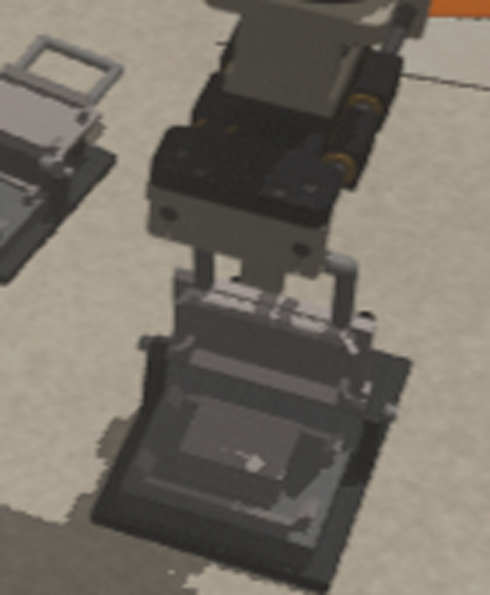

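```bash
python3 - <<'E'
from h import *
import pickle
S=pickle.load(open('scene0.pkl','rb'))
b=(340,90,480,260)
a=cv2.imread('pics/l.png')[370:550,80:400]
cv2.imwrite('pics/m.png',cv2.convertScaleAbs(cv2.resize(a,None,fx=2.4,fy=2.4),alpha=1.8))
p=ray(S,240.5/3.5-.5+340,440.5/3.5-.5+90,.046); d=p-[.5614,.165,.046]; print(p,d@[.9598,.2807,0],d@[-.2807,.9598,0])
E
```

```text
[0.56212517 0.16175842 0.046     ] -0.00021389672423000993 -0.0033148248982552975
```

View pics/m.png

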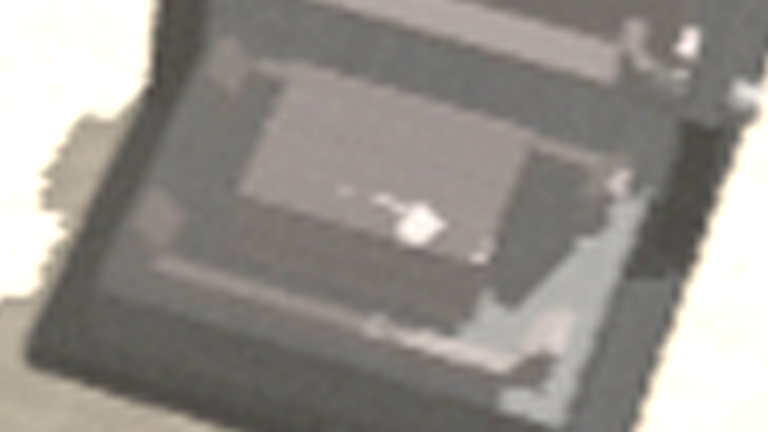

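The mount lies flat in the nest, back face up (crop corners about (275,85), (530,145), (490,265), (240,190)), about 3 mm from centre. Finishing the swing.

>>> move_arm([
  [0,-0.09,0.035,0,0,0,-1],
  [0,-0.18,0.075,0,0,0,-1],
  [0,-0.265,0.125,0,0,0,-1],
  [0,-0.35,0.18,0,0,0,-1],
  [0,-0.425,0.24,0,0,0,-1],
  [0,-0.5,0.305,0,0,0,-1],
  [0,-0.565,0.375,0,0,0,-1],
  [0,-0.625,0.455,0,0,0,-1],
])

```text
t: 13.35
tool_pos: [0.5793, 0.1024, 0.1051]
orientation: [0.437, -3.11, 0.0]
force: [-0.0, 1.9, 0.5]
opening: 0.0091
```

>>> move_arm([
  [0,-0.055,0.08,0,0,0,-1],
  [0,-0.1,0.165,0,0,0,-1],
  [0,-0.145,0.255,0,0,0,-1],
  [0,-0.18,0.35,0,0,0,-1],
  [0,-0.205,0.445,0,0,0,-1],
  [0,-0.225,0.54,0,0,0,-1],
  [0,-0.235,0.635,0,0,0,-1],
  [0,-0.24,0.735,0,0,0,-1],
])

```text
t: 14.15
tool_pos: [0.5862, 0.0795, 0.0317]
orientation: [0.437, -3.11, 0.001]
force: [-3.5, -2.9, 1.0]
opening: 0.0093
```

```bash
python3 - <<'E'
from h import *
togo(.517+.0281*2.5,.3197-.0960*2.5,.031,106.3)
E
```

```text
t 14.15 pos [0.5862 0.0795 0.0317] F [-3.5 -2.9  1. ] op 0.0093 yaw 106.0
shift [-0.01  -0.     0.007] turn [-0.    -0.    -0.002]
```

>>> move_arm([
  [0,0,0.02,0,0,0,-1],
  [0,0,0.03,0,0,0,-1],
  [0,0,0.03,0,0,0,-1],
])

```text
t: 14.45
tool_pos: [0.5862, 0.0795, 0.0293]
orientation: [0.437, -3.11, 0.001]
force: [-1.1, -5.3, -1.3]
opening: 0.0091
```

```bash
python3 - <<'E'
from h import *
togo(.517+.0281*2.5,.3197-.0960*2.5,.031,106.3)
E
```

```text
t 14.45 pos [0.5862 0.0795 0.0293] F [-1.1 -5.3 -1.3] op 0.0091 yaw 106.0
shift [-0.011 -0.001 -0.017] turn [-0.    -0.    -0.002]
```

>>> move_arm([
  [0,0,0.03,0,0,0,-1],
  [0,0,0.05,0,0,0,-1],
  [0,0,0.05,0,0,0,-1],
])

```text
t: 14.75
tool_pos: [0.588, 0.0799, 0.0271]
orientation: [-0.437, 3.108, -0.001]
force: [-6.3, -3.7, 14.9]
opening: 0.0093
```

```bash
python3 - <<'E'
from h import *
togo(.517+.0281*2.5,.3197-.0960*2.5,.031,106.3)
b=(340,130,480,290)
c=cam('scene');a=c['frame'][b[1]:b[3],b[0]:b[2],::-1].copy()
cv2.imwrite(f'pics/n.png',cv2.resize(a,None,fx=3.7,fy=3.7,interpolation=cv2.INTER_CUBIC))
E
```

```text
t 14.75 pos [0.588  0.0799 0.0271] F [-6.3 -3.7 14.9] op 0.0093 yaw 106.0
shift [ 0.008 -0.    -0.039] turn [-0.     0.001 -0.002]
```

View pics/n.png

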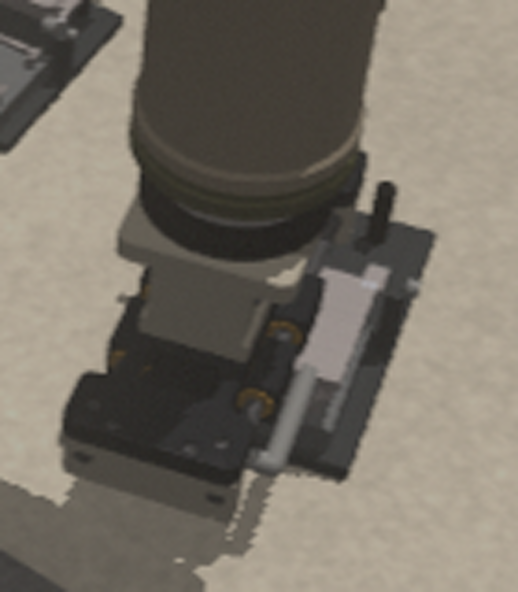

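>>> move_arm([
  [0,0,0,0,0,0,-0.25],
  [0,0,0,0,0,0,-0.25],
  [0,0,0,0,0,0,-0.25],
  [0,0,0,0,0,0,-0.25],
  [0,0,0,0,0,0,-0.25],
])

```text
t: 15.3
tool_pos: [0.5863, 0.0802, 0.0244]
orientation: [0.437, -3.111, -0.0]
force: [-0.5, 0.1, -0.2]
opening: 0.0346
```

```bash
python3 - <<'E'
from h import *
togo(.587,.0797,.031,106.3)
E
```

```text
t 15.3 pos [0.5863 0.0802 0.0244] F [-0.5  0.1 -0.2] op 0.0346 yaw 106.0
shift [-0.005 -0.007 -0.066] turn [ 0.    -0.    -0.002]
```

>>> move_arm([
  [0,0,-0.15,0,0,0,-0.25],
  [0,0,-0.4,0,0,0,-0.25],
  [0,0,-0.7,0,0,0,-0.25],
  [0,0,-1,0,0,0,-0.25],
])

```text
t: 15.7
tool_pos: [0.5863, 0.0801, 0.1267]
orientation: [-0.437, 3.111, 0.0]
force: [1.5, 0.2, 0.5]
opening: 0.0349
```

>>> move_arm([
  [0,-0.4,-0.4,0,0,0,-0.25],
  [0,-0.8,-0.4,0,0,0,-0.25],
  [0,-1,-0.4,0,0,0,-0.25],
  [0,-1,-0.4,0,0,0,-0.25],
])

```text
t: 16.1
tool_pos: [0.615, -0.019, 0.1665]
orientation: [-0.432, 3.11, -0.002]
force: [-0.5, 1.0, -0.5]
opening: 0.035
```

>>> move_arm([
  [-0.4,-0.4,0,0,0,0,-0.25],
  [-0.8,-0.8,0,0,0,0,-0.25],
  [-1,-1,0,0,0,0,-0.25],
  [-1,-1,0,0,0,0,-0.25],
])

```text
t: 16.5
tool_pos: [0.7393, -0.0862, 0.1608]
orientation: [0.434, -3.108, -0.001]
force: [-0.6, 0.9, -0.7]
opening: 0.0347
```

```bash
python3 - <<'E'
from h import *
import pickle
for n,b in(("top",(150,130,300,270)),("scene",(330,130,480,270))):
    c=cam(n);pickle.dump(c,open(n+'9.pkl','wb'));a=c['frame'][b[1]:b[3],b[0]:b[2],::-1].copy()
    a=cv2.resize(a,None,fx=2.6,fy=2.6,interpolation=cv2.INTER_CUBIC);cv2.imwrite(f'pics/f_{n}.png',a)
cv2.imwrite('pics/o.png',np.hstack([cv2.imread('pics/f_top.png'),cv2.imread('pics/f_scene.png')]))
togo(.587,.0797,.031,106.3)
E
```

```text
t 16.6 pos [ 0.7374 -0.0839  0.1631] F [ 0.   1.  -0.7] op 0.0351 yaw 106.0
shift [0.992 1.985 1.326] turn [ 0.001 -0.001 -0.002]
```

View pics/o.png

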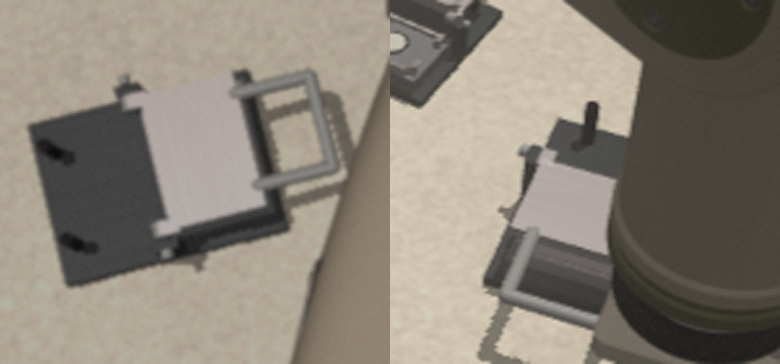

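```bash
python3 - <<'E'
from h import *
import pickle
T=pickle.load(open('top9.pkl','rb'));S=pickle.load(open('scene9.pkl','rb'))
t=np.array([(334+.5)/2.6-.5+150,(169+.5)/2.6-.5+130]);s=np.array([(506-390+.5)/2.6-.5+330,(294+.5)/2.6-.5+130])
P=[c['K']@np.c_[c['R'],c['t']] for c in(T,S)]
X=cv2.triangulatePoints(P[0],P[1],t,s).ravel();X=X[:3]/X[3];print(X,[ (proj(c,X)-q).round(2) for c,q in((T,t),(S,s))])
for z in(.05,.07):print(z,ray(T,*t,z),ray(S,*s,z))
E
```

```text
[0.55458063 0.07060672 0.05260753] [array([-0.4 , -0.47]), array([-0.51,  0.08])]
0.05 [0.55420807 0.07004731 0.05      ] [0.55400436 0.07316175 0.05      ]
0.07 [0.55071357 0.06863671 0.07      ] [0.56256801 0.05863697 0.07      ]
```

```bash
python3 - <<'E'
from h import *
s=read_state();print(s['t'],s['dq'].round(3),s['force'].round(1)); print(close_job())
E
```

```text
16.6 [ 0.015 -0.067  0.042 -0.001 -0.004 -0.002] [ 0.   1.  -0.7]
the job is handed in; nothing more can be done
None
```

I gripped the single-window mount across its 52 mm side and seated it glass-up in the larger flipper's pocket. After letting it go, I took the handle bar and swung the flipper over in about 4 s. I pressed it onto its stop, let go, moved the arm clear and handed in at 16.6 s.

- **Seating:** after I let go, the mount lay flat in the pocket. The top camera put it within 1 mm of the pocket centre and the scene camera within about 3 mm.
- **Drop into the nest:** a picture a little past mid-swing showed the mount back face up and flat in the nest. It was about 3 mm off along y and under 1 mm along x. It was not visible again once the plate closed over it.
- **Flipper closed:** the press reached the stop with about 15 N upward on the tool. The two views then put the handle bar at about 53 mm height, against 50 mm when fully closed, so I estimate about 3.12 rad. The joint angle itself cannot be read.
- **Disagreements:** the two cameras differed by 3–5 mm on the positions of the nest and handle, so I used averages. The arm was still settling slightly when I handed in, with joint speeds up to 0.07 rad/s, but it was well clear of everything.

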